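# Change the warming plate over from kettle to ganache pots

### The job

The kettle is still heating on the warming plate: press the plate's push button fully down and let it up to switch the plate off, lift the kettle off by its handle and set it down upright in the middle of the cork trivet. Then set the empty carrying tray flat and square on the plate so that its edge holds the presence lever down, and after that stand every lidded pot upright in the tray. Last, press the button fully down again and let it up to start warming; spill nothing, and leave the jar, mug and spatula alone.

Things in the scene. Friction and masses are not known exactly. Their poses are not given: they have to be found in the camera images.
- plate: Warming plate, fixed, a steel slab 250 (x) x 240 (y) x 30 mm high with a black top. Origin: centre of its underside, on the worktop; its flat top is 30 mm above. Its -x side is the front. On its +y side a grey control pod 74 x 74 x 55 mm high carries the push button; in the middle of its rear (+x) edge a grey block 60 mm wide and 45 mm high (its face at x = +122 mm) carries the presence lever.
- start (a joint): Push button of the plate, grey, round, 34 mm across; value is how far it is pressed: 0 up, 0.008 m fully down (7 mm counts as down). A spring returns it; about 5 N presses it fully down.
- start_top (a point): Centre of the button's top face, 77 mm above the worktop when up; moves down with the button.
- lever (a joint): Hinged presence lever, an aluminium flap 45 mm long and 30 mm wide. Value: 0 rad sprung up, sloping 0.35 rad above the plate's top; 0.35 rad pressed flat, flush with the top. About 0.7 N presses it. Anything standing flat on the plate over its tip holds it down; above 0.29 counts as pressed. It is hinged at x = +117 mm of the plate and points to the plate's -x, so it lies from x = +72 to +117 mm; a tray centred on the plate covers it by 23 mm.
- lever_tip (a point): Free end of the presence lever, 15 mm above the plate's top when up.
- kettle: Green stove kettle, about 0.5 kg, base 110 mm and belly 122 mm across, lid at 90 mm. Origin: centre of its underside; z up. Rigid black arched handle over the lid: its straight grip bar, 14 mm thick and 88 mm long, runs along the kettle's x axis with its centre line 125 mm above the origin (free space of 25 mm under it). A short spout points to +x, reaching 93 mm from the axis. It starts on the plate, lever clear.
- trivet: Round cork trivet, fixed, 160 mm across and 10 mm thick. Origin: centre of its underside, on the worktop.
- tray: Wooden carrying tray, about 0.45 kg, 190 x 190 mm, floor 4 mm and rim 4 mm thick, rim 18 mm high. Origin: centre of its underside; z up. A steel bail handle rises over its middle: a 12 mm round bar along the tray's y axis (150 mm straight) with its centre line 100 mm above the underside, on uprights at the two y edges. The bar parts the tray into two halves; each takes two pots (clear places at x = +-48 mm, y = +-48 mm). It starts empty on the worktop.
- cocotte0: Lidded terracotta pot (one rigid piece, about 0.22 kg), one of two to four alike; absent ones read None. Body 66 mm across, lid top at 56 mm; a wooden knob 24 mm across stands on it from 56 to 88 mm height. Origin: centre of its underside; z up. Starts on the worktop.
- cocotte1: Lidded terracotta pot (one rigid piece, about 0.22 kg), one of two to four alike; absent ones read None. Body 66 mm across, lid top at 56 mm; a wooden knob 24 mm across stands on it from 56 to 88 mm height. Origin: centre of its underside; z up. Starts on the worktop.
- cocotte2: Lidded terracotta pot (one rigid piece, about 0.22 kg), one of two to four alike; absent ones read None. Body 66 mm across, lid top at 56 mm; a wooden knob 24 mm across stands on it from 56 to 88 mm height. Origin: centre of its underside; z up. Starts on the worktop.
- cocotte3: Lidded terracotta pot (one rigid piece, about 0.22 kg), one of two to four alike; absent ones read None. Body 66 mm across, lid top at 56 mm; a wooden knob 24 mm across stands on it from 56 to 88 mm height. Origin: centre of its underside; z up. Starts on the worktop.
- jar: Glass jar with a steel lid, 70 mm across, 100 mm tall; bystander. Origin: centre of its underside.
- mug: White mug, 80 mm across, 90 mm high; bystander. Origin: centre of its underside.
- spatula: Spatula, some 250 mm long, lying on the worktop; bystander.
Not all that is in view belongs to the job. Leave any yellow look-alike of the cocotte2 alone.

How it is judged:
On the way, in this order (a step that is already met when the one before it is completed fails the run):
1. the button is pressed fully down while the kettle still stands on the plate (value of joint start above 0.007 m and horizontal distance between kettle and plate below 0.1 m and z of kettle in the frame of plate between 0.02 and 0.045 m), for 0.05 s.
2. the button is let up (value of joint start below 0.0015 m), for 0.1 s.
3. the kettle stands upright in the middle of the trivet, let go (horizontal distance between kettle and trivet below 0.04 m and z of kettle in the frame of trivet between 0.006 and 0.016 m and angle between kettle's own z axis and vertical below 0.1 rad and contact force between the fingers and kettle below 0.3 N), for 0.3 s.
4. the tray lies flat and square on the plate, let go, and holds the lever down (value of joint lever above 0.29 rad and angle between tray's own z axis and vertical below 0.06 rad and angle between the y axis of tray and the y axis of plate, either way round below 0.25 rad and x of tray in the frame of plate between -0.035 and 0.03 m and y of tray in the frame of plate between -0.035 and 0.035 m and z of tray in the frame of plate between 0.024 and 0.038 m and contact force between the fingers and tray below 0.3 N), for 0.3 s.
5. every pot stands upright in the tray, let go, the lever still held down (all of step 4 and x of cocotte0 in the frame of tray between -0.075 and 0.075 m and y of cocotte0 in the frame of tray between -0.075 and 0.075 m and z of cocotte0 in the frame of tray between -0.002 and 0.012 m and angle between each of cocotte0, cocotte1, cocotte2, cocotte3's own z axis and vertical below 0.12 rad and contact force between the fingers and cocotte0 below 0.3 N and x of cocotte1 in the frame of tray between -0.075 and 0.075 m and y of cocotte1 in the frame of tray between -0.075 and 0.075 m and z of cocotte1 in the frame of tray between -0.002 and 0.012 m and contact force between the fingers and cocotte1 below 0.3 N and x of cocotte2 in the frame of tray between -0.075 and 0.075 m and y of cocotte2 in the frame of tray between -0.075 and 0.075 m and z of cocotte2 in the frame of tray between -0.002 and 0.012 m and contact force between the fingers and cocotte2 below 0.3 N and x of cocotte3 in the frame of tray between -0.075 and 0.075 m and y of cocotte3 in the frame of tray between -0.075 and 0.075 m and z of cocotte3 in the frame of tray between -0.002 and 0.012 m and contact force between the fingers and cocotte3 below 0.3 N), for 0.3 s.
6. the button is pressed fully down with everything in place (all of step 3 and all of step 5 and value of joint start above 0.007 m), for 0.05 s.
At the end, for the whole second after the job is handed in: Button up; kettle upright on the trivet within 40 mm of its centre; tray flat on the plate, within 30 mm of its centre and 0.25 rad of square, lever held above 0.29 rad; every pot upright on the tray floor inside the rim; all released and at rest (all of step 3 and all of step 5 and linear speed of each of cocotte0, cocotte1, cocotte2, cocotte3, kettle, tray below 0.02 m/s and value of joint start below 0.0015 m); the robot touches nothing.
It fails at once if the kettle or a pot is tipped over (angle between any of cocotte0, cocotte1, cocotte2, cocotte3, kettle's own z axis and vertical above 0.7 rad).
It fails at once if the jar, mug or spatula is moved more than 40 mm (distance of any of jar, mug, spatula from where it was at the start of the episode above 0.04 m).
Of cocotte0, cocotte1, cocotte2, cocotte3 only 2 to 4 are there at a start; the rules pass over those that are not, and their reading is None.
At some moment in a run one of cocotte0, cocotte1, cocotte2, cocotte3, kettle may be knocked a few centimetres aside while the robot is not near it.
It also fails if it takes over 210 s, if anything falls off the work surface, if the arm or the gripper's body presses on something with over 40 N, if the wrist force passes 120 N, or if a joint passes its speed limit or range.

### The arm

A 7-joint arm with a two-finger parallel gripper is mounted at the origin on the work surface. World frame = base frame: x ahead of the robot, y to its left, z up, the work surface at z = 0. Lengths are in m, angles in rad, forces in N, time in s.
With the tool pointing down it reaches from about 0.4 to 0.85 m from the base axis. Payload 10.4 kg.
Tool frame: the origin (TCP) lies at the very end of the fingers, on their centre line; the grasp point (between the pads) lies 19 mm behind it; z points along the fingers, y is the line along which they close (so a half turn about z gives the same grasp; the last joint's range is limited). The gripper opens to 87 mm and grips with 3 to 60 N. Pads are 19 mm wide; open, the fingers measure 117 mm over their backs; the gripper's body (75 mm by 190 mm) begins 51 mm behind the grasp point.
Start: joints at [1.31, 0.332, -0.065, 1.46, 0.022, 1.35, -0.088], TCP at [0.147, -0.607, 0.223] pointing down, gripper open.
Joint ranges: [-2.6, 2.6], [-0.5, 2.12], [-1.47, 1.34], [0.16, 2.42], [-1.27, 4.41], [0.06, 2.06], [-2.6, 2.6]. Speed limits (rad/s): [2.22, 2.22, 2.79, 2.79, 3.14, 3.14, 3.14].

### API

Orientations are given as a unit quaternion [x, y, z, w].
In Python, from bench import * gives the robot as it stands.
- The arm moves only by the tool step_arm, never from a script. Its arguments are lists of equal length, an entry for each row: "delta_pos": the shift along the world's x, y, z in units of 25 mm (1.0 is 25 mm), a list of three; "turn": the turn about the world's z in units of 0.12 rad (1.0 is 0.12 rad). In form: {"delta_pos": [[tx, ty, tz], ...], "turn": [turn, ...]}. A call has 1 to 12 rows; each row shifts and turns the commanded pose from where the row before left it; what a row does not reach is not made up. A row lasts 1/10 s, in which the tool goes at most 50 mm and 8.59 degrees, less where a joint would pass 70% of its speed; a pose out of reach is approached as far as the arm can. A call with a number of a shift or a turn outside -1 to 1 is refused whole. A call with a gripper value outside its range is refused whole. "grip" is the closure, from 0 (fully open) to 1 (shut), set as the call begins (left out, the last holds). The fingers move at their own pace and stop on an object; "newtons" is the grip in N (left out, the last holds). Time passes only in rows, so rows that do not move let the fingers close. It gives the time, the measured TCP pose, the force, the opening and the grip force at its end, in the units of the state.
- read_state(): the state, without advancing time (a new reading comes with each control period).
- camera(name): name is "side" or "top" or "wrist"; returns a dict with "image" (400x640x3 uint8, red, green, blue), "z_map" (400x640 float32, m along the optical axis (not along the pixel's ray), 0 where there is no reading), "mtx" (3x3 intrinsics, pixels), "view" (4x4, takes a point from world to camera coordinates). Camera axes: x right, y up, looking along -z (the intrinsics and any distortion apply to the point x, -y, -z); pixel columns grow to the right and rows downward; lengths in m; the calibration is good to about 2 mm. A picture is of the moment at which its call begins.
- close_job(): hands the job in; it is judged then, once.
The state is a dict: "time": time; "joint_positions": joint angles; "joint_vel": joint speeds; "joint_torque": joint torques, N m; "ee_pos": TCP position; "eef_rot": TCP orientation; "ft_force": force on the tool from outside, world axes, zero at the start; "torque": the same for the moment, N m; "width": finger opening in m; "grip_force": force on a finger pad.
Only numpy, scipy, OpenCV 4.12 (cv2) and the standard library are available. Lean on these libraries where they do the work, as an engineer would, in place of code of your own. Each camera call takes 0.05 s, during which the arm holds its last target. There are 200 camera calls.

## Working session

There is one attempt and no reset: what is moved stays moved. The work goes in short steps, Python scripts to look and compute and a tool call to move; the robot and the scene stay as the last step left them, time stands still between calls to the robot, and variables do not carry over. Pictures are saved under pics/ and viewed, at most 14 in all, crops included, and the job is handed in when it is done.

Besides the shell and the picture viewer there is one more tool, called after "Request:" by a JSON object that holds its "name" and its "arguments". step_arm: Moves the arm, as the interface text tells. Shifts and turns lie within -1 to 1; 1 stands for 25 mm of shift or 0.12 rad of turn. Its arguments: {"type":"object","properties":{"delta_pos":{"type":"array"},"turn":{"type":"array"},"grip":{"type":"number"},"newtons":{"type":"number"}},"required":["delta_pos","turn"]}

```bash
mkdir -p pics
cat > h.py <<'E'
import numpy as np, cv2
from bench import *
def world(c):
    z=c["z_map"]; h,w=z.shape; u,v=np.meshgrid(np.arange(w),np.arange(h)); K=c["mtx"]
    x=(u-K[0,2])/K[0,0]*z; y=(v-K[1,2])/K[1,1]*z
    p=np.stack([x,-y,-z,np.ones_like(z)],-1); return (p@np.linalg.inv(c["view"]).T)[...,:3]
def save(c,n): cv2.imwrite("pics/"+n+".png",c["image"][...,::-1])
E
python3 - <<'E'
from h import *
s=read_state(); print({k:np.round(v,3) for k,v in s.items()})
for n in("top","side"):
    c=camera(n); save(c,n+"0"); np.savez(n+"0.npz",w=world(c),im=c["image"])
    print(n,c["mtx"],np.round(np.linalg.inv(c["view"]),3))
E
```

```text
{'time': np.float64(0.0), 'joint_positions': array([ 1.31 ,  0.333, -0.065,  1.461,  0.022,  1.35 , -0.088]), 'joint_vel': array([ 0.002,  0.001, -0.003, -0.001,  0.   ,  0.001, -0.   ]), 'joint_torque': array([-0.0000e+00, -6.2326e+01,  2.5000e-02, -3.8990e+01, -6.1000e-02,
        4.0000e-02,  0.0000e+00]), 'ee_pos': array([ 0.147, -0.607,  0.222]), 'eef_rot': array([ 0.993,  0.119, -0.   , -0.001]), 'ft_force': array([ 0.104, -0.556,  0.413]), 'torque': array([ 0.051, -0.028, -0.002]), 'grip_force': np.float64(0.0), 'width': np.float64(0.087)}
top [[397.9672054    0.         313.69858841]
 [  0.         397.9672054  200.57171327]
 [  0.           0.           1.        ]] [[ 0.01   0.996 -0.093  0.499]
 [-1.     0.01   0.003 -0.006]
 [ 0.004  0.093  0.996  1.053]
 [ 0.     0.     0.     1.   ]]
side [[375.01200783   0.         317.60479369]
 [  0.         375.01200783 205.32256953]
 [  0.           0.           1.        ]] [[-0.778  0.328 -0.536  0.135]
 [-0.628 -0.429  0.649  0.573]
 [-0.017  0.842  0.54   0.556]
 [ 0.     0.     0.     1.   ]]
```

View pics/top0.png

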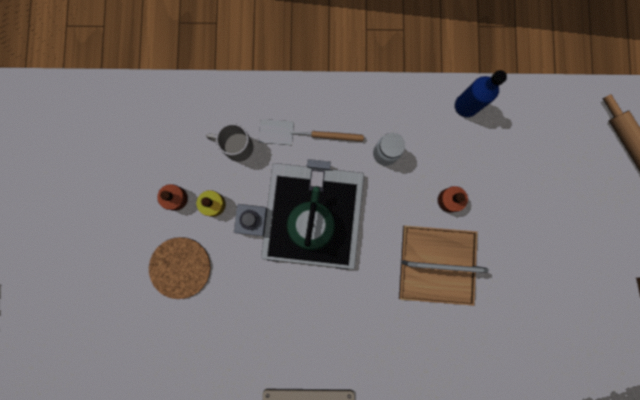

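View pics/side0.png

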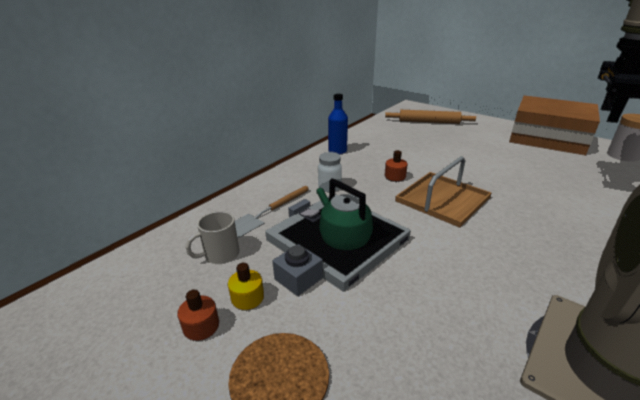

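The top picture shows the plate (315,215) with the kettle (311,225), the button (250,219), the trivet (180,267), the tray (439,265), and two red pots at (172,197) and (453,199). The yellow look-alike is at (210,203). The side view agrees with this.

Run:
```python
from h import *
d=np.load("top0.npz"); w=d["w"]; im=d["im"].astype(int); R,G,B=im[...,0],im[...,1],im[...,2]
def rep(n,m):
    p=w[m]; p=p[np.isfinite(p).all(1)]
    r=cv2.minAreaRect(p[:,:2].astype(np.float32)*1000)
    print(n,len(p),"med",np.round(np.median(p,0),3),"ext",np.round(np.percentile(p,1,0),3),np.round(np.percentile(p,99,0),3),"rect",np.round(r[0]),np.round(r[1]),round(r[2],1))
def box(u0,u1,v0,v1):
    m=np.zeros(R.shape,bool); m[v0:v1,u0:u1]=1; return m
X,Y,Z=w[...,0],w[...,1],w[...,2]
print("table z",np.median(Z[330:370,100:250]))
rep("trivet",box(140,220,230,305)&(Z>.006)&(Z<.02))
rep("pod",box(228,268,200,240)&(Z>.045)&(Z<.06))
rep("button",box(228,268,200,240)&(Z>.068)&(Z<.09))
rep("plate",box(258,370,160,272)&(Z>.022)&(Z<.036))
rep("leverblk",box(300,340,155,175)&(Z>.04)&(Z<.05))
rep("bar",box(290,335,185,255)&(Z>.125)&(Z<.15))
rep("kettlehandle",box(290,335,185,255)&(Z>.148))
rep("trayrim",box(390,490,215,315)&(Z>.012)&(Z<.025))
rep("traybar",box(390,500,215,315)&(Z>.09))
for n,b in dict(potL=(150,192,175,215),yel=(193,228,185,220),potR=(435,475,180,216)).items():
    rep(n+" lid",box(*b)&(Z>.050)&(Z<.062)); rep(n+" knob",box(*b)&(Z>.075))
rep("jar",box(370,412,128,170)&(Z>.08)); rep("mug",box(200,260,120,165)&(Z>.08))
```

```text
table z 0.00016102193375477913
trivet 2958 med [0.417 0.339 0.01 ] ext [0.344 0.264 0.006] [0.492 0.414 0.015] rect [419. 339.] [157. 160.] 0.0
pod 550 med [0.541 0.147 0.055] ext [0.504 0.114 0.049] [0.581 0.19  0.059] rect [543. 152.] [74. 74.] 84.2
button 196 med [0.543 0.152 0.078] ext [0.521 0.131 0.068] [0.565 0.173 0.083] rect [544. 152.] [44. 46.] 60.8
plate 6863 med [ 0.57  -0.011  0.031] ext [ 0.43  -0.128  0.026] [0.683 0.116 0.035] rect [556.  -6.] [241. 252.] 84.3
leverblk 180 med [ 0.687 -0.019  0.045] ext [ 0.677 -0.047  0.041] [0.699 0.009 0.049] rect [688. -19.] [59. 21.] 83.2
bar 7 med [0.53  0.011 0.125] ext [ 0.519 -0.033  0.125] [0.551 0.027 0.126] rect [534.  -3.] [60. 31.] 86.0
kettlehandle 286 med [ 0.527 -0.001  0.161] ext [ 0.482 -0.011  0.154] [0.577 0.011 1.053] rect [529.  -1.] [ 17. 100.] 82.6
trayrim 582 med [ 0.427 -0.339  0.018] ext [ 0.334 -0.431  0.012] [ 0.531 -0.232  0.023] rect [ 432. -331.] [194. 191.] 85.7
traybar 452 med [ 0.434 -0.315  0.105] ext [ 0.421 -0.422  0.091] [ 0.499 -0.006  1.053] rect [ 452. -213.] [425.  26.] 80.7
potL lid 384 me
[... 227 characters left out ...]
med [0.583 0.252 0.054] ext [0.553 0.225 0.05 ] [0.614 0.286 0.059] rect [584. 257.] [63. 63.] 75.9
yel knob 90 med [0.583 0.254 0.087] ext [ 0.499 -0.006  0.076] [0.595 0.266 1.053] rect [538. 132.] [285.  23.] 69.5
potR lid 390 med [ 0.599 -0.361  0.054] ext [ 0.571 -0.397  0.05 ] [ 0.633 -0.335  0.06 ] rect [ 602. -366.] [64. 63.] 49.0
potR knob 90 med [ 0.601 -0.363  0.088] ext [ 0.499 -0.375  0.076] [ 0.611 -0.006  1.053] rect [ 557. -189.] [ 22. 384.] 14.2
jar 524 med [ 0.725 -0.197  0.1  ] ext [ 0.499 -0.227  0.088] [ 0.755 -0.006  1.053] rect [ 631. -105.] [ 59. 328.] 45.5
mug 234 med [0.736 0.193 0.089] ext [ 0.499 -0.006  0.08 ] [0.778 0.234 1.053] rect [625. 122.] [351.  78.] 32.6
```

Request:
{"name": "step_arm", "arguments": {"delta_pos": [[1,1,0.3],[1,1,0.3],[1,1,0.3],[1,1,0.3],[1,1,0.3],[1,1,0.3],[1,1,0.3],[1,1,0.3],[1,1,0.3],[1,1,0.3],[1,1,0.3],[1,1,0.3]], "turn": [0.9,0.9,0.9,0.9,0.9,0.9,0.9,0.9,0.9,0.9,0.9,0.9], "grip": 1, "newtons": 20}}

```text
time: 1.3
ee_pos: [0.4479, -0.3063, 0.3126]
eef_rot: [0.719, 0.695, -0.0, -0.0]
ft_force: [0.0, -0.4, -0.3]
width: 0.0026
grip_force: 0.0
```

Request:
{"name": "step_arm", "arguments": {"delta_pos": [[0.3,1,0],[0.3,1,0],[0.3,1,0],[0.3,1,0],[0.3,1,0],[0.3,1,0],[0.3,1,0],[0.3,1,0],[0.3,1,0],[0.3,1,0],[0.3,1,0],[0.3,1,0]], "turn": [0,0,0,0,0,0,0,0,0,0,0,0]}}

```text
time: 2.5
ee_pos: [0.5373, -0.0065, 0.3123]
eef_rot: [0.72, 0.694, -0.0, -0.0]
ft_force: [0.1, -0.9, -0.8]
width: 0.0001
grip_force: 0.0
```

Request:
{"name": "step_arm", "arguments": {"delta_pos": [[0,1,0],[0,1,0],[0.2,1,0],[0,1,0],[0,1,0],[0,1,0],[0,0.3,0],[0,0,-1],[0,0,-1],[0,0,-1],[0,0,-1],[0,0,-1]], "turn": [0,0,0,0,0,0,0,0,0,0,0,0]}}

```text
time: 3.7
ee_pos: [0.5422, 0.149, 0.1863]
eef_rot: [0.72, 0.694, -0.0, 0.0]
ft_force: [-0.3, 0.3, -1.3]
width: 0.0004
grip_force: 0.0
```

Run:
```python
from h import *
c=camera("wrist"); save(c,"w1"); print(np.round(read_state()["ee_pos"],4), np.round(np.linalg.inv(c["view"]),3))
w=world(c); Z=w[...,2]; m=(Z>.072)&(Z<.083)&(abs(w[...,0]-.543)<.04)&(abs(w[...,1]-.152)<.04); print(m.sum(),np.percentile(w[m],[2,50,98],0).round(4))
```

```text
[0.5405 0.1481 0.1822] [[ 0.999  0.037  0.01   0.544]
 [-0.038  0.963  0.267  0.223]
 [-0.    -0.267  0.964  0.349]
 [ 0.     0.     0.     1.   ]]
1147 [[0.526  0.1389 0.0752]
 [0.5407 0.1541 0.079 ]
 [0.5555 0.1687 0.0805]]
```

Request:
{"name": "step_arm", "arguments": {"delta_pos": [[0,0.2,-1],[0,0,-1],[0,0,-1],[0,0,-0.8],[0,0,-0.3],[0,0,-0.3],[0,0,0]], "turn": [0,0,0,0,0,0,0]}}

```text
time: 4.45
ee_pos: [0.5425, 0.1547, 0.0778]
eef_rot: [0.72, 0.694, -0.0, 0.0]
ft_force: [-0.6, -1.0, 2.8]
width: 0.0007
grip_force: 1.0
```

Request:
{"name": "step_arm", "arguments": {"delta_pos": [[0,0,-0.3],[0,0,-0.1],[0,0,0]], "turn": [0,0,0]}}

```text
time: 4.75
ee_pos: [0.5435, 0.1553, 0.071]
eef_rot: [0.72, 0.694, 0.001, 0.001]
ft_force: [-10.4, -4.7, 31.6]
width: 0.0004
grip_force: 15.6
```

Request:
{"name": "step_arm", "arguments": {"delta_pos": [[0,0,0.4],[0,0,1],[0,0,1],[0,0,1],[0,0,1],[0,0,1],[0,-1,1],[0,-1,0.5],[0,-1,0],[0,-1,0],[-0.3,-1,0],[-0.3,-1,0]], "turn": [0,1,1,1,1,1,1,1,1,1,1,1], "grip": 0}}

```text
time: 5.95
ee_pos: [0.5272, 0.0042, 0.2403]
eef_rot: [0.141, 0.99, 0.0, 0.0]
ft_force: [0.6, -0.7, 0.7]
width: 0.0847
grip_force: 0.0
```

```bash
cat >> h.py <<'E'
def yaw():
    q=read_state()["eef_rot"]; return 2*np.arctan2(q[1],q[0])
def bar(w,c,r,z0,z1):
    m=(abs(w[...,2]-(z0+z1)/2)<(z1-z0)/2)&(np.hypot(w[...,0]-c[0],w[...,1]-c[1])<r)
    p=w[m]; q=cv2.minAreaRect(p[:,:2].astype(np.float32)*1000); print("bar",len(p),np.round(p.mean(0),4),np.round(q[0]),np.round(q[1]),round(q[2],1)); return p
E
python3 - <<'E'
from h import *
c=camera("wrist"); save(c,"w2"); w=world(c); bar(w,(.53,0),.08,.153,.17); print(np.round(read_state()["ee_pos"],4),yaw())
b=world(camera("top")); bar(b,(.53,0),.08,.153,.17); bar(b,(.541,.154),.03,.068,.09)
E
```

```text
bar 2055 [0.5231 0.0006 0.1607] [526.  -0.] [14. 98.] 81.6
[ 0.5266 -0.0007  0.24  ] 2.864230002024012
bar 0 [nan nan nan] [0. 0.] [0. 0.] 0.0
bar 163 [0.5428 0.1538 0.077 ] [543. 155.] [44. 36.] 0.6h.py:12: RuntimeWarning: Mean of empty slice.
  p=w[m]; q=cv2.minAreaRect(p[:,:2].astype(np.float32)*1000); print("bar",len(p),np.round(p.mean(0),4),np.round(q[0]),np.round(q[1]),round(q[2],1)); return p
  ret = um.true_divide(
```

Request:
{"name": "step_arm", "arguments": {"delta_pos": [[0,0,0],[0,0,-1],[0,0,-1],[0,0,-1],[0,0,-1],[0,0,0]], "turn": [1,0.1,0,0,0,0]}}

```text
time: 6.65
ee_pos: [0.5257, 0.0056, 0.1376]
eef_rot: [0.078, 0.997, 0.0, -0.002]
ft_force: [-0.5, -0.2, 0.0]
width: 0.0868
grip_force: 0.0
```

Request:
{"name": "step_arm", "arguments": {"delta_pos": [[0,0,0],[0,0,0],[0,0,0],[0,0,0],[0,0,0],[0,0,0],[0,0,0]], "turn": [0,0,0,0,0,0,0], "grip": 1, "newtons": 40}}

```text
time: 7.35
ee_pos: [0.5273, 0.005, 0.1401]
eef_rot: [0.078, 0.997, -0.0, 0.0]
ft_force: [0.1, 0.9, 0.3]
width: 0.0388
grip_force: 0.0
```

Request:
{"name": "step_arm", "arguments": {"delta_pos": [[0,0,0],[0,0,0],[0,0,0],[0,0,0],[0,0,0],[0,0,0]], "turn": [0,0,0,0,0,0]}}

```text
time: 7.95
ee_pos: [0.5274, 0.0047, 0.1402]
eef_rot: [0.078, 0.997, -0.0, 0.0]
ft_force: [-1.4, -3.8, 4.7]
width: 0.0129
grip_force: 40.0
```

Request:
{"name": "step_arm", "arguments": {"delta_pos": [[0,0,0.4],[0,0,0.8],[0,0,0.8],[0,0,0.8],[0,0,0.8],[0,0,0]], "turn": [0,0,0,0,0,0]}}

```text
time: 8.55
ee_pos: [0.5281, 0.0062, 0.2322]
eef_rot: [0.077, 0.997, 0.0, 0.002]
ft_force: [1.0, 0.8, -5.6]
width: 0.0125
grip_force: 40.0
```

Request:
{"name": "step_arm", "arguments": {"delta_pos": [[-0.1,0.3,0],[-0.2,0.6,0],[-0.25,0.75,0],[-0.25,0.75,0],[-0.25,0.75,0],[-0.25,0.75,0],[-0.25,0.75,0],[-0.25,0.75,0],[-0.25,0.75,0],[-0.25,0.75,0],[-0.25,0.75,0],[-0.25,0.75,0]], "turn": [0,0,0,0,0,0,0,0,0,0,0,0]}}

```text
time: 9.75
ee_pos: [0.4553, 0.2169, 0.229]
eef_rot: [0.077, 0.997, -0.0, -0.001]
ft_force: [0.4, -0.4, -5.0]
width: 0.0127
grip_force: 40.0
```

Request:
{"name": "step_arm", "arguments": {"delta_pos": [[-0.25,0.75,0],[-0.25,0.75,0],[-0.25,0.75,0],[-0.25,0.75,0],[-0.25,0.75,0],[-0.25,0.75,0],[-0.1,0.3,0],[0,0,0],[0,0,0]], "turn": [0,0,0,0,0,0,0,0,0]}}

```text
time: 10.65
ee_pos: [0.4171, 0.3345, 0.2296]
eef_rot: [0.078, 0.997, -0.0, -0.0]
ft_force: [0.1, -0.3, -5.8]
width: 0.0129
grip_force: 40.0
```

Request:
{"name": "step_arm", "arguments": {"delta_pos": [[0,0.2,-0.6],[0,0,-0.8],[0,0,-0.8],[0,0,-0.8],[0,0,-0.6],[0,0,-0.4],[0,0,-0.2],[0,0,-0.1],[0,0,-0.1],[0,0,0]], "turn": [0,0,0,0,0,0,0,0,0,0]}}

```text
time: 11.65
ee_pos: [0.4174, 0.3402, 0.1203]
eef_rot: [0.078, 0.997, 0.0, 0.0]
ft_force: [-0.3, -0.3, -4.8]
width: 0.0129
grip_force: 40.0
```

Request:
{"name": "step_arm", "arguments": {"delta_pos": [[0,0,-0.1],[0,0,-0.1],[0,0,0]], "turn": [0,0,0]}}

```text
time: 11.95
ee_pos: [0.4189, 0.3406, 0.1196]
eef_rot: [0.078, 0.997, -0.0, 0.002]
ft_force: [-8.5, -15.4, 40.7]
width: 0.013
grip_force: 40.0
```

Landed; ease up slightly and release.

Request:
{"name": "step_arm", "arguments": {"delta_pos": [[0,0,0.15],[0,0,0],[0,0,0],[0,0,0],[0,0,0],[0,0,0],[0,0,0]], "turn": [0,0,0,0,0,0,0], "grip": 0}}

```text
time: 12.65
ee_pos: [0.4172, 0.3401, 0.1188]
eef_rot: [0.078, 0.997, 0.0, -0.0]
ft_force: [0.5, 0.2, 0.1]
width: 0.0608
grip_force: 0.0
```

Request:
{"name": "step_arm", "arguments": {"delta_pos": [[0,0,0.5],[0,0,1],[0,0,1],[0,0,1],[0,0,1],[0,-1,1],[0,-1,1],[0,-1,0],[0,-1,0],[0,-1,0],[0,-1,0],[0,-1,0]], "turn": [0,0,0,0,0,-1,-1,-1,-1,-1,-1,-1]}}

```text
time: 13.85
ee_pos: [0.417, 0.1646, 0.2822]
eef_rot: [0.479, 0.878, 0.0, 0.001]
ft_force: [0.3, -0.3, 0.7]
width: 0.0871
grip_force: 0.0
```

Run:
```python
from h import *
c=camera("top"); save(c,"top1"); b=world(c); bar(b,(.42,.34),.08,.12,.15); bar(b,(.43,-.33),.11,.095,.115);bar(b,(.43,-.33),.15,.014,.023)
for y in (.351,-.361): bar(b,(.6,y),.05,.075,.095)
```

```text
bar 0 [nan nan nan] [0. 0.] [0. 0.] 0.0
bar 378 [ 0.4329 -0.3286  0.1047] [ 433. -331.] [179.  12.] 85.9
bar 521 [ 0.4323 -0.3329  0.0183] [ 458. -333.] [193. 242.] 86.0
bar 85 [0.5986 0.3544 0.0868] [599. 356.] [21. 20.] 88.9
bar 83 [ 0.6009 -0.3642  0.0871] [ 601. -366.] [20. 22.] 1.5h.py:12: RuntimeWarning: Mean of empty slice.
  p=w[m]; q=cv2.minAreaRect(p[:,:2].astype(np.float32)*1000); print("bar",len(p),np.round(p.mean(0),4),np.round(q[0]),np.round(q[1]),round(q[2],1)); return p
  ret = um.true_divide(
```

View pics/top1.png

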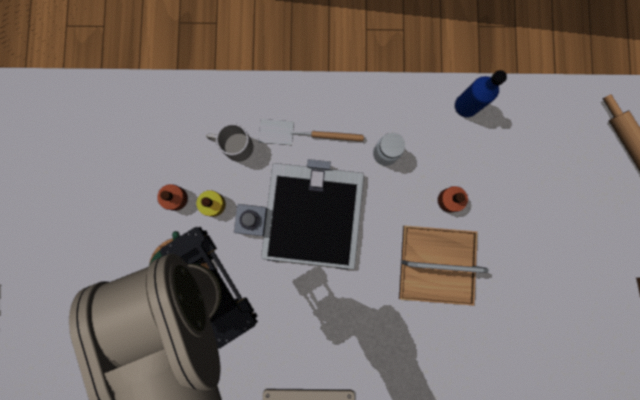

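The plate is now empty with its lever up at (317,180). The tray is at (439,265) and both pots are unmoved; the arm hides the kettle.

Request:
{"name": "step_arm", "arguments": {"delta_pos": [[0.1,-1,0],[0.1,-1,0],[0.1,-1,0],[0.1,-1,0],[0.1,-1,0],[0.1,-1,0],[0,-1,0],[0,-1,0],[0,-1,0],[0,-1,0],[0,-1,0],[0,-1,0]], "turn": [-0.9,-0.9,-0.9,-0.9,-0.9,-0.9,0,0,0,0,0,0]}}

```text
time: 15.1
ee_pos: [0.4324, -0.1354, 0.2822]
eef_rot: [0.732, 0.681, 0.0, 0.0]
ft_force: [0.1, -0.1, -0.1]
width: 0.0869
grip_force: 0.0
```

Request:
{"name": "step_arm", "arguments": {"delta_pos": [[0,-1,0],[0,-1,0],[0,-1,0],[0,-1,0],[0,-1,0],[0,-1,0],[0,-1,0],[0,-0.8,0],[0,0,-1],[0,0,-1],[0,0,-0.8],[0,0,0]], "turn": [0,0,0,0,0,0,0,0,0,0,0,0]}}

```text
time: 16.3
ee_pos: [0.4314, -0.329, 0.2093]
eef_rot: [0.732, 0.681, -0.0, -0.002]
ft_force: [-0.4, 0.9, 0.7]
width: 0.0872
grip_force: 0.0
```

Run:
```python
from h import *
w=world(camera("wrist")); bar(w,(.43,-.33),.13,.095,.115); print(np.round(read_state()["ee_pos"],4),yaw())
b=world(camera("top")); bar(b,(.42,.34),.08,.128,.15)
```

```text
bar 2315 [ 0.4322 -0.3113  0.1045] [ 432. -315.] [149.  12.] 85.8
[ 0.4321 -0.3294  0.2111] 1.498608868183328
bar 297 [0.4205 0.3345 0.14  ] [420. 335.] [ 15. 101.] 81.3
```

Request:
{"name": "step_arm", "arguments": {"delta_pos": [[0,0,-1],[0,0,-1],[0,0,-1],[0,0,-1],[0,0,-0.8],[0,0,-0.4],[0,0,0]], "turn": [0,0,0,0,0,0,0]}}

```text
time: 17.1
ee_pos: [0.4324, -0.3299, 0.0814]
eef_rot: [0.732, 0.681, 0.0, -0.0]
ft_force: [-0.9, 0.3, -0.7]
width: 0.0873
grip_force: 0.0
```

Request:
{"name": "step_arm", "arguments": {"delta_pos": [[0,0,0],[0,0,0],[0,0,0],[0,0,0],[0,0,0],[0,0,0],[0,0,0],[0,0,0],[0,0,0],[0,0,0],[0,0,0],[0,0,0]], "turn": [0,0,0,0,0,0,0,0,0,0,0,0], "grip": 1, "newtons": 50}}

```text
time: 18.3
ee_pos: [0.4322, -0.3299, 0.0813]
eef_rot: [0.732, 0.681, 0.0, -0.0]
ft_force: [-0.9, 0.2, -1.2]
width: 0.0107
grip_force: 49.9
```

Request:
{"name": "step_arm", "arguments": {"delta_pos": [[0,0,0.4],[0,0,0.8],[0,0,0.8],[0,0,0.8],[0,0,0.8],[0,0,0.8],[0,0,0.4],[0,0,0]], "turn": [0,0,0,0,0,0,0,0]}}

```text
time: 19.1
ee_pos: [0.4327, -0.3302, 0.2026]
eef_rot: [0.732, 0.681, 0.0, 0.001]
ft_force: [-0.3, 1.0, -4.4]
width: 0.0107
grip_force: 50.0
```

Request:
{"name": "step_arm", "arguments": {"delta_pos": [[0.1,0.3,0],[0.2,0.5,0],[0.27,0.7,0],[0.27,0.7,0],[0.27,0.7,0],[0.27,0.7,0],[0.27,0.7,0],[0.27,0.7,0],[0.27,0.7,0],[0.27,0.7,0],[0.27,0.7,0],[0.27,0.7,0]], "turn": [-0.1,-0.1,0,0,0,0,0,0,0,0,0,0]}}

```text
time: 20.3
ee_pos: [0.5068, -0.1333, 0.2]
eef_rot: [0.741, 0.672, -0.0, -0.001]
ft_force: [0.2, 0.2, -2.9]
width: 0.0107
grip_force: 50.0
```

Request:
{"name": "step_arm", "arguments": {"delta_pos": [[0.27,0.7,0],[0.27,0.7,0],[0.27,0.7,0],[0.27,0.7,0],[0.27,0.7,0],[0.27,0.7,0],[0.2,0.6,0],[0.1,0.4,0],[0,0,0],[0,0,0],[0,0,0]], "turn": [0,0,0,0,0,0,0,0,0,0,0]}}

```text
time: 21.4
ee_pos: [0.555, -0.0061, 0.201]
eef_rot: [0.741, 0.671, -0.0, 0.0]
ft_force: [-0.3, -0.4, -4.8]
width: 0.0107
grip_force: 50.0
```

Run:
```python
from h import *
c=camera("side"); save(c,"s2"); print(np.round(read_state()["ee_pos"],4),yaw())
```

```text
[ 0.5551 -0.006   0.2012] 1.4722808329006212
```

View pics/s2.png

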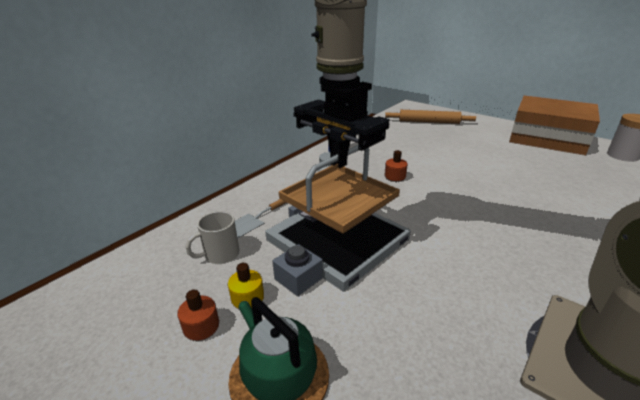

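The tray hangs level over the plate at (340,195), and the kettle stands upright on the trivet at (278,360). Next I lower the tray.

Request:
{"name": "step_arm", "arguments": {"delta_pos": [[0,0,-0.5],[0,0,-0.8],[0,0,-0.8],[0,0,-0.6],[0,0,-0.4],[0,0,-0.2],[0,0,-0.2],[0,0,-0.1],[0,0,-0.1],[0,0,0]], "turn": [0,0,0,0,0,0,0,0,0,0]}}

```text
time: 22.45
ee_pos: [0.5558, -0.0049, 0.1112]
eef_rot: [0.741, 0.672, 0.0, 0.001]
ft_force: [-9.4, -0.3, 15.5]
width: 0.0107
grip_force: 50.1
```

Request:
{"name": "step_arm", "arguments": {"delta_pos": [[0,0,0],[0,0,0],[0,0,0],[0,0,0],[0,0,0],[0,0,0],[0,0,0],[0,0,0],[0,0,0],[0,0,0]], "turn": [0,0,0,0,0,0,0,0,0,0], "grip": 0}}

```text
time: 23.45
ee_pos: [0.5552, -0.0049, 0.1088]
eef_rot: [0.741, 0.672, 0.0, 0.0]
ft_force: [0.5, -0.6, 1.1]
width: 0.0822
grip_force: 0.0
```

Request:
{"name": "step_arm", "arguments": {"delta_pos": [[0,0,0.5],[0,0,1],[0,0,1],[0,0,1],[0,0,1],[0,0,1],[0,-1,0],[0,-1,0],[0,-1,0],[0,-1,0],[0,-1,0],[0,-1,0]], "turn": [0,0,0,0,0,0,0,0,0,0,0,0]}}

```text
time: 24.65
ee_pos: [0.5552, -0.1559, 0.2474]
eef_rot: [0.74, 0.672, 0.0, 0.0]
ft_force: [0.2, 0.5, -0.3]
width: 0.0872
grip_force: 0.0
```

Request:
{"name": "step_arm", "arguments": {"delta_pos": [[0.2,-1,0],[0.2,-1,0],[0.2,-1,0],[0.2,-1,0],[0.2,-1,0],[0.2,-1,0],[0.2,-1,0],[0.2,-1,0]], "turn": [0,0,0,0,0,0,0,0]}}

```text
time: 25.45
ee_pos: [0.5954, -0.3559, 0.2474]
eef_rot: [0.741, 0.672, 0.0, 0.0]
ft_force: [0.7, -0.7, 0.1]
width: 0.087
grip_force: 0.0
```

```bash
cat >> h.py <<'E'
def tray(b):
    m=(b[...,2]>.044)&(b[...,2]<.053)&(abs(b[...,0]-.556)<.11)&(abs(b[...,1]+.006)<.11); p=b[m]; q=cv2.minAreaRect(p[:,:2].astype(np.float32)*1000); print("rim",len(p),q)
    # floor plane fit
    m=(b[...,2]>.030)&(b[...,2]<.038)&(abs(b[...,0]-.556)<.08)&(abs(b[...,1]+.006)<.08); p=b[m]; print("floor",len(p),p.mean(0),np.linalg.lstsq(np.c_[p[:,:2],np.ones(len(p))],p[:,2],rcond=None)[0])
E
python3 - <<'E'
from h import *
print(np.round(read_state()["ee_pos"],4),yaw())
c=camera("top"); save(c,"top2"); b=world(c); tray(b); bar(b,(.556,-.006),.11,.12,.142); bar(b,(.42,.34),.08,.128,.15)
bar(b,(.6,.351),.05,.075,.095)
w=world(camera("wrist")); bar(w,(.6,-.361),.06,.075,.095)
E
```

```text
[ 0.5954 -0.3559  0.2474] 1.4738941557619962
rim 469 ((556.3595581054688, -7.176002502441406), (190.2532958984375, 190.38955688476562), 84.41381072998047)
floor 3415 [ 0.55419354 -0.00603056  0.0341929 ] [-0.00028564 -0.00045943  0.03434843]
bar 412 [ 0.5559 -0.0072  0.1337] [556.  -7.] [193.  12.] 84.5
bar 295 [0.4204 0.3346 0.1399] [420. 335.] [ 15. 100.] 80.6
bar 87 [0.5985 0.3544 0.0863] [598. 355.] [21. 23.] 0.5
bar 435 [ 0.5999 -0.3642  0.0871] [ 600. -365.] [23. 23.] 4.2
```

View pics/top2.png

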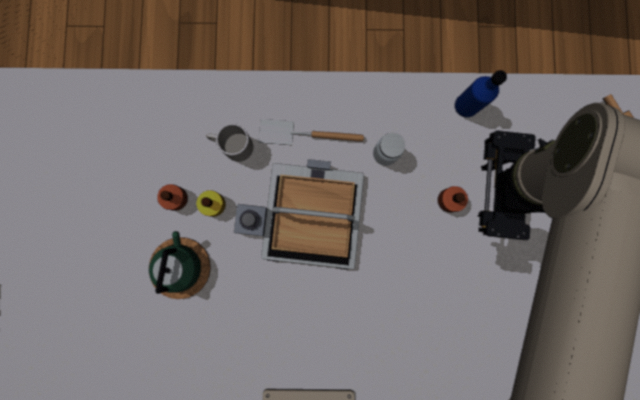

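The tray lies on the plate at (315,215), flat by the plane fit, with the lever under its edge. The kettle is at (178,265) on the trivet. Now the right pot at (453,199).

Request:
{"name": "step_arm", "arguments": {"delta_pos": [[0.2,-0.4,-0.5],[0,0,-1],[0,0,-1],[0,0,-1],[0,0,-1],[0,0,-1],[0,0,-1],[0,0,-0.6],[0,0,-0.3],[0,0,0]], "turn": [0,0,0,0,0,0,0,0,0,0], "grip": 0.3}}

```text
time: 26.55
ee_pos: [0.6001, -0.3645, 0.0607]
eef_rot: [0.74, 0.672, -0.0, -0.001]
ft_force: [0.7, 0.2, -0.3]
width: 0.061
grip_force: 0.0
```

Request:
{"name": "step_arm", "arguments": {"delta_pos": [[0,0,0],[0,0,0],[0,0,0],[0,0,0],[0,0,0],[0,0,0],[0,0,0],[0,0,0]], "turn": [0,0,0,0,0,0,0,0], "grip": 1, "newtons": 30}}

```text
time: 27.35
ee_pos: [0.6004, -0.3649, 0.0615]
eef_rot: [0.741, 0.672, 0.0, 0.0]
ft_force: [0.1, 0.1, -0.2]
width: 0.0233
grip_force: 30.0
```

Request:
{"name": "step_arm", "arguments": {"delta_pos": [[0,0,0.4],[0,0,0.8],[0,0,0.8],[0,0,1],[0,0,1],[0,0,1],[0,0,1],[0,0,0.6],[0,0,0]], "turn": [0,0,0,0,0.5,1,1,1,0.5]}}

```text
time: 28.25
ee_pos: [0.601, -0.3652, 0.2298]
eef_rot: [0.558, 0.83, 0.0, 0.002]
ft_force: [1.3, -0.8, -2.5]
width: 0.0234
grip_force: 30.0
```

Request:
{"name": "step_arm", "arguments": {"delta_pos": [[-0.1,0.4,0],[-0.2,0.6,0],[-0.3,0.8,0],[-0.3,0.8,0],[-0.3,0.8,0],[-0.3,0.8,0],[-0.3,0.8,0],[-0.3,0.8,0],[-0.3,0.8,0],[-0.3,0.8,0],[-0.3,0.8,0],[-0.3,0.8,0]], "turn": [0.4,0.8,0.8,0.8,0.8,0.8,0.8,0.8,0.8,0.8,0.8,0.7]}}

```text
time: 29.45
ee_pos: [0.5171, -0.1391, 0.2267]
eef_rot: [0.046, 0.999, -0.0, -0.0]
ft_force: [0.3, -0.1, -2.5]
width: 0.0229
grip_force: 30.0
```

Request:
{"name": "step_arm", "arguments": {"delta_pos": [[-0.3,0.8,0],[-0.2,0.8,0],[-0.1,0.8,0],[0,0.7,0],[0,0.5,0],[0,0,0],[0,0,0]], "turn": [0,0,0,0,0,0,0]}}

```text
time: 30.15
ee_pos: [0.5029, -0.0503, 0.2263]
eef_rot: [0.048, 0.999, -0.0, -0.0]
ft_force: [0.2, -0.8, -1.7]
width: 0.0232
grip_force: 30.0
```

Request:
{"name": "step_arm", "arguments": {"delta_pos": [[0,0,-0.5],[0,0,-0.8],[0,0,-0.8],[0,0,-0.8],[0,0,-0.8],[0,0,-0.7],[0,0,-0.4],[0,0,-0.2],[0,0,-0.1],[0,0,-0.1],[0,0,0]], "turn": [0,0,0,0,0,0,0,0,0,0,0]}}

```text
time: 31.25
ee_pos: [0.5029, -0.05, 0.0965]
eef_rot: [0.048, 0.999, -0.0, 0.0]
ft_force: [-0.5, -0.3, -2.2]
width: 0.0233
grip_force: 30.0
```

Request:
{"name": "step_arm", "arguments": {"delta_pos": [[0,0,-0.1],[0,0,0]], "turn": [0,0]}}

```text
time: 31.45
ee_pos: [0.5037, -0.0496, 0.0951]
eef_rot: [0.048, 0.999, -0.0, 0.001]
ft_force: [-3.2, 1.3, 9.6]
width: 0.0232
grip_force: 30.0
```

Request:
{"name": "step_arm", "arguments": {"delta_pos": [[0,0,0],[0,0,0],[0,0,0],[0,0,0],[0,0,0],[0,0,0]], "turn": [0,0,0,0,0,0], "grip": 0.4}}

```text
time: 32.05
ee_pos: [0.5027, -0.05, 0.0938]
eef_rot: [0.048, 0.999, 0.0, -0.0]
ft_force: [-0.9, 0.1, -0.2]
width: 0.0515
grip_force: 0.0
```

Request:
{"name": "step_arm", "arguments": {"delta_pos": [[0,0,0.5],[0,0,1],[0,0,1],[0,0,1],[0,0,1],[0,0,1],[0,1,0],[0,1,0],[0,1,0],[0,1,0],[0,1,0],[0,1,0]], "turn": [0,0,0,0,0,0,-1,-1,-1,-1,0,0]}}

```text
time: 33.25
ee_pos: [0.5027, 0.1013, 0.2324]
eef_rot: [0.284, 0.959, 0.0, 0.0]
ft_force: [0.5, -0.7, 0.2]
width: 0.0522
grip_force: 0.0
```

Request:
{"name": "step_arm", "arguments": {"delta_pos": [[0.6,1,0],[0.6,1,0],[0.6,1,0],[0.6,1,0],[0.6,1,0],[0.6,1,0],[0.2,1,0],[0,1,0],[0,0.6,0],[0,0,0]], "turn": [0,0,0,0,0,0,0,0,0,0]}}

```text
time: 34.25
ee_pos: [0.5965, 0.3177, 0.2321]
eef_rot: [0.282, 0.959, 0.001, -0.001]
ft_force: [0.1, -0.2, 0.1]
width: 0.0522
grip_force: 0.0
```

Run:
```python
from h import *
print(np.round(read_state()["ee_pos"],4),yaw())
c=camera("top"); save(c,"top3"); b=world(c); tray(b); bar(b,(.503,-.05),.03,.11,.13)
w=world(camera("wrist")); bar(w,(.6,.355),.05,.075,.095)
```

```text
[0.5965 0.3177 0.2321] 2.569519160254604
rim 475 ((556.3170166015625, -7.3074493408203125), (190.1405487060547, 190.27467346191406), 84.4091796875)
floor 2874 [0.56325881 0.00293031 0.03419389] [-0.00053788  0.00019901  0.03449627]
bar 80 [ 0.5063 -0.0484  0.1217] [506. -49.] [21. 21.] 1.5
bar 499 [0.5956 0.3569 0.0873] [596. 357.] [23. 23.] 13.2
```

View pics/top3.png

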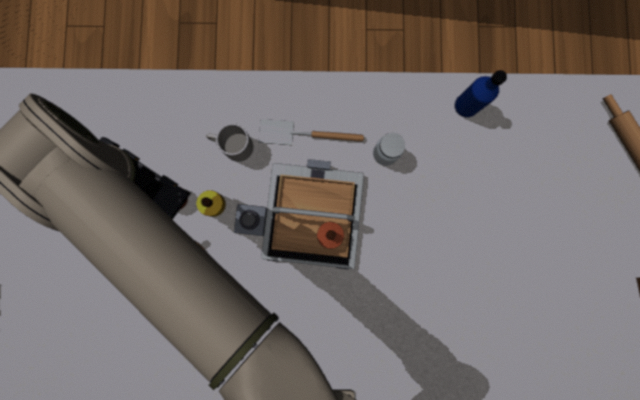

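The first pot stands in the tray at (331,236). The second pot's knob measures at (0.596, 0.357).

Request:
{"name": "step_arm", "arguments": {"delta_pos": [[0,0.8,0],[0,0.8,-0.5],[0,0,-1],[0,0,-1],[0,0,-1],[0,0,-1],[0,0,-1],[0,0,-0.8],[0,0,-0.4],[0,0,-0.1],[0,0,0]], "turn": [0,0,0,0,0,0,0,0,0,0,0], "grip": 0.3}}

```text
time: 35.45
ee_pos: [0.5983, 0.3546, 0.0621]
eef_rot: [0.284, 0.959, 0.0, 0.0]
ft_force: [0.2, -0.8, 1.1]
width: 0.0609
grip_force: 0.0
```

Request:
{"name": "step_arm", "arguments": {"delta_pos": [[0,0,0],[0,0,0],[0,0,0],[0,0,0],[0,0,0],[0,0,0],[0,0,0],[0,0,0]], "turn": [0,0,0,0,0,0,0,0], "grip": 1}}

```text
time: 36.25
ee_pos: [0.5978, 0.3552, 0.0614]
eef_rot: [0.284, 0.959, 0.0, 0.0]
ft_force: [1.1, 1.0, -0.3]
width: 0.0233
grip_force: 30.0
```

Request:
{"name": "step_arm", "arguments": {"delta_pos": [[0,0,0.4],[0,0,0.8],[0,0,0.8],[0,0,1],[0,0,1],[0,0,1],[0,0,1],[0,0,0.6],[0,0,0]], "turn": [0,0,0,0,0.5,1,1,1,0.5]}}

```text
time: 37.15
ee_pos: [0.5981, 0.3557, 0.2295]
eef_rot: [0.046, 0.999, 0.001, 0.001]
ft_force: [1.2, -0.3, -3.1]
width: 0.0233
grip_force: 30.0
```

Request:
{"name": "step_arm", "arguments": {"delta_pos": [[-0.1,-0.4,0],[-0.2,-0.6,0],[-0.3,-0.8,0],[-0.3,-0.8,0],[-0.3,-0.8,0],[-0.3,-0.8,0],[-0.3,-0.8,0],[-0.3,-0.8,0],[-0.3,-0.8,0],[-0.3,-0.8,0],[-0.3,-0.8,0],[-0.3,-0.8,0]], "turn": [0,0,0,0,0,0,0,0,0,0,0,0]}}

```text
time: 38.35
ee_pos: [0.5142, 0.1284, 0.2257]
eef_rot: [0.049, 0.999, -0.001, -0.001]
ft_force: [1.1, -0.3, -2.7]
width: 0.0229
grip_force: 30.0
```

Request:
{"name": "step_arm", "arguments": {"delta_pos": [[-0.1,-0.8,0],[0,-0.8,0],[0,-0.8,0],[0,-0.6,0],[0,-0.4,0],[0,0,0],[0,0,0]], "turn": [0,0,0,0,0,0,0]}}

```text
time: 39.05
ee_pos: [0.5124, 0.0455, 0.2263]
eef_rot: [0.048, 0.999, 0.0, -0.0]
ft_force: [-0.4, 0.4, -3.5]
width: 0.0233
grip_force: 30.0
```

Request:
{"name": "step_arm", "arguments": {"delta_pos": [[0,0,-0.5],[0,0,-0.8],[0,0,-0.8],[0,0,-0.8],[0,0,-0.8],[0,0,-0.7],[0,0,-0.4],[0,0,-0.2],[0,0,-0.1],[0,0,-0.1],[0,0,-0.1],[0,0,0]], "turn": [0,0,0,0,0,0,0,0,0,0,0,0]}}

```text
time: 40.25
ee_pos: [0.5136, 0.0456, 0.095]
eef_rot: [0.048, 0.999, 0.0, 0.001]
ft_force: [-1.5, 1.4, 4.6]
width: 0.023
grip_force: 30.0
```

Request:
{"name": "step_arm", "arguments": {"delta_pos": [[0,0,0],[0,0,0],[0,0,0],[0,0,0],[0,0,0],[0,0,0]], "turn": [0,0,0,0,0,0], "grip": 0.4}}

```text
time: 40.85
ee_pos: [0.5127, 0.0451, 0.0938]
eef_rot: [0.048, 0.999, 0.0, -0.0]
ft_force: [0.5, 1.1, 0.0]
width: 0.0516
grip_force: 0.0
```

Request:
{"name": "step_arm", "arguments": {"delta_pos": [[0,0,0.5],[0,0,1],[0,0,1],[0,0,1],[0,0,1],[0,0,0.5],[0,1,0],[0,1,0],[0,1,0],[0.4,1,0],[0.8,0.3,0],[0,0,0]], "turn": [0,0,0,0,0,0,-1,-1,-1,-1,0,0]}}

```text
time: 42.05
ee_pos: [0.5437, 0.1539, 0.2186]
eef_rot: [0.283, 0.959, 0.001, -0.0]
ft_force: [0.5, -0.5, -0.4]
width: 0.0519
grip_force: 0.0
```

Request:
{"name": "step_arm", "arguments": {"delta_pos": [[-1,0,1],[-1,0,1],[-1,0,0],[-1,0,0]], "turn": [0,0,0,0], "grip": 1}}

```text
time: 42.45
ee_pos: [0.4418, 0.1528, 0.2687]
eef_rot: [0.284, 0.959, 0.0, -0.0]
ft_force: [-0.1, -0.1, 1.1]
width: 0.0278
grip_force: 0.0
```

Run:
```python
from h import *
print(np.round(read_state()["ee_pos"],4),yaw())
c=camera("top"); save(c,"top4"); b=world(c); tray(b); bar(b,(.506,-.049),.03,.11,.13); bar(b,(.513,.045),.03,.11,.13); bar(b,(.42,.335),.08,.128,.15)
c=camera("side"); save(c,"s4")
```

```text
[0.4418 0.1528 0.2687] 2.5660708750733576
rim 478 ((556.3147583007812, -7.058509826660156), (190.00314331054688, 190.09788513183594), 84.45781707763672)
floor 2381 [ 0.57399852 -0.00632288  0.03417554] [-0.00028729  0.00045799  0.03434334]
bar 80 [ 0.5063 -0.0484  0.1221] [506. -49.] [21. 21.] 0.4
bar 80 [0.5143 0.0464 0.1218] [514.  46.] [22. 22.] 27.3
bar 0 [nan nan nan] [0. 0.] [0. 0.] 0.0h.py:12: RuntimeWarning: Mean of empty slice.
  p=w[m]; q=cv2.minAreaRect(p[:,:2].astype(np.float32)*1000); print("bar",len(p),np.round(p.mean(0),4),np.round(q[0]),np.round(q[1]),round(q[2],1)); return p
  ret = um.true_divide(
```

View pics/s4.png

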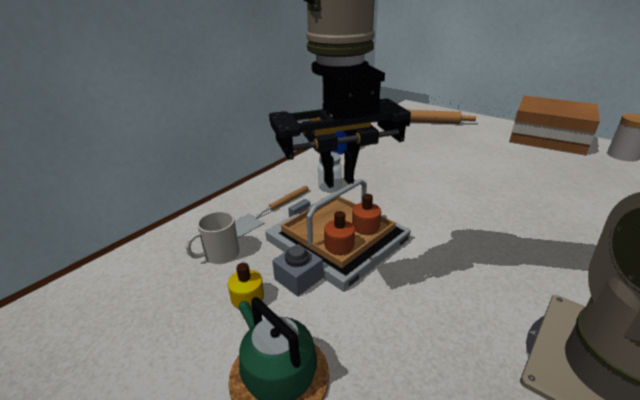

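Both pots stand in the tray at (340,235) and (367,215), and the kettle still stands on the trivet. I turn the gripper so its body clears the bail while it presses.

Request:
{"name": "step_arm", "arguments": {"delta_pos": [[1,0,0],[1,0,0],[1,0,0],[1,0,0],[0,0,0],[0,0,0],[0,0,0],[0,0,0],[0,0,0],[0,0,0]], "turn": [-1,-1,-1,-1,-1,-1,-1,-1,-0.9,0]}}

```text
time: 43.55
ee_pos: [0.543, 0.1521, 0.2682]
eef_rot: [0.733, 0.68, -0.0, -0.0]
ft_force: [-0.3, 0.5, -0.7]
width: 0.0004
grip_force: 0.0
```

Request:
{"name": "step_arm", "arguments": {"delta_pos": [[0,0,-1],[0,0,-1],[0,0,-1],[0,0,-1],[0,0,-1],[0,0,-1],[0,0,-1],[0,0,-0.4],[0,0,-0.2],[0,0,0]], "turn": [0,0,0,0,0,0,0,0,0,0]}}

```text
time: 44.55
ee_pos: [0.5428, 0.1525, 0.0789]
eef_rot: [0.732, 0.681, -0.0, -0.0]
ft_force: [-1.0, -0.2, 2.5]
width: 0.0004
grip_force: 0.8
```

Request:
{"name": "step_arm", "arguments": {"delta_pos": [[0,0,-0.3],[0,0,-0.1],[0,0,0]], "turn": [0,0,0]}}

```text
time: 44.85
ee_pos: [0.5439, 0.1531, 0.0713]
eef_rot: [0.732, 0.681, 0.001, 0.001]
ft_force: [-5.8, -1.9, 19.6]
width: 0.0004
grip_force: 9.8
```

Request:
{"name": "step_arm", "arguments": {"delta_pos": [[0,0,-0.1],[0,0,0],[0,0,0.5],[0,0,1],[0,0,1],[0,0,1],[0,0,1],[0,0,1],[0,0,1],[-1,0,0],[-1,0,0],[-1,0,0]], "turn": [0,0,0,0,0,0,0,0,0,0,0,0]}}

```text
time: 46.05
ee_pos: [0.4672, 0.1529, 0.229]
eef_rot: [0.732, 0.681, 0.0, 0.0]
ft_force: [-0.3, -0.5, 1.1]
width: 0.0007
grip_force: 0.0
```

Request:
{"name": "step_arm", "arguments": {"delta_pos": [[-1,0,1],[-1,0,1],[0,0,0],[0,0,0],[0,0,0]], "turn": [0,0,0,0,0]}}

```text
time: 46.55
ee_pos: [0.4181, 0.1521, 0.2783]
eef_rot: [0.733, 0.681, -0.0, -0.0]
ft_force: [-0.2, -1.0, -0.5]
width: 0.0003
grip_force: 0.0
```

Run:
```python
from h import *
c=camera("top"); save(c,"top5"); b=world(c); tray(b); bar(b,(.506,-.049),.03,.11,.13); bar(b,(.513,.045),.03,.11,.13); bar(b,(.543,.154),.03,.068,.09)
s=world(camera("side")); bar(s,(.42,.335),.08,.13,.15)
```

```text
rim 476 ((556.4371948242188, -7.262420654296875), (190.0720672607422, 190.48207092285156), 84.45885467529297)
floor 2366 [ 0.57398382 -0.00615081  0.03416772] [ 0.00056042 -0.000231    0.03384463]
bar 80 [ 0.5063 -0.0484  0.1221] [506. -48.] [21. 21.] 0.8
bar 79 [0.5143 0.0463 0.122 ] [514.  46.] [22. 22.] 25.8
bar 194 [0.5422 0.1515 0.0763] [541. 152.] [44. 43.] 22.4
bar 623 [0.4121 0.3393 0.1386] [417. 337.] [ 14. 100.] 81.3
```

View pics/top5.png

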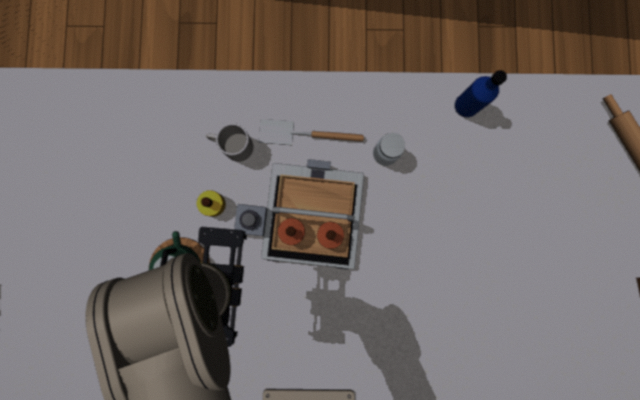

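Both pots are in the tray at (291,231) and (331,236), the button at (250,219) is up, and the kettle handle measures at (0.417, 0.337) on the trivet. I'm handing in.

```bash
python3 -c "
from bench import *
print(close_job())"
```

```text
the job is handed in; nothing more can be done
None
```

The job is handed in and every step was carried out; the hand-in returned no verdict. The last camera check showed the kettle on the trivet, the tray flat on the plate over the lever with both pots upright in it, the button pressed and back up, and the arm clear.

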